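# Load a tote of tool holders and roll it into the measuring bay

## Robot

A 7-joint arm with a two-finger parallel gripper is mounted at the origin on the work surface. World frame = base frame: x ahead of the robot, y to its left, z up, the work surface at z = 0. Lengths are in mm, angles in rad, forces in N, time in s.
With the tool pointing down it reaches from about 350 to 900 mm from the base axis. Payload 7.2 kg.
Tool frame: the origin (TCP) lies midway between the tips of the shut fingers; the grasp point (between the pads) lies 19 mm behind it (r.tcp_to_grasp is the distance from the TCP to the grasp point, in mm); z points along the fingers, y is the line along which they close (so a half turn about z gives the same grasp; the last joint's range is limited). The gripper opens to 85 mm and grips with 20 to 120 N. Pads are 22 mm wide; open, the fingers measure 114 mm over their backs; the gripper's body (76 mm by 85 mm) begins 54 mm behind the grasp point. The pads swing forward as they close: fully open they stand 13 mm farther back than shut.
Start: joints at [-1.415, 0.411, -0.013, 1.596, 0.006, 1.134, -0.082], TCP at [138.72, 609.414, 231.297] pointing down, gripper open.
Joint ranges: [-2.95, 2.95], [-0.29, 1.99], [-1.47, 1.44], [0.14, 2.54], [-1.03, 4.17], [0.13, 1.85], [-2.86, 2.86]. Speed limits (rad/s): [2.39, 2.39, 3.01, 3.01, 3.14, 3.14, 3.14].

## Interface

Orientations are given as a rotation vector (axis times angle).
In Python, from workcell import r gives the robot as it stands.
- The arm moves only by the shell command python3 -m handwheel 'ROWS' [OPENING] [FORCE]. ROWS is JSON, a list of rows, each a list of 4 numbers: the shift along the tool's x, y, z in mm, then the turn about the tool's z in degrees. In form: [[tx, ty, tz, yaw], ...]. A call has 1 to 8 rows; each row shifts and turns the commanded pose from where the row before left it, along the tool's axes as they then stand; what a row does not reach is not made up. A row lasts 1/10 s, in which the tool goes at most 50 mm and 8.59 degrees, less where a joint would pass 70% of its speed; a pose out of reach is approached as far as the arm can. A call is refused whole if a number of a shift passes 50 or a number of a turn 8.59, either way. A call with a gripper value outside its range is refused whole. OPENING is the opening, from -1 (shut) to 1 (fully open), so that 0 is half open, set as the call begins (- or left out, the last holds). The fingers move at their own pace and stop on an object; FORCE is the grip in N (left out, the last holds). Time passes only in rows, so rows that do not move let the fingers close. It gives the time, the measured TCP pose, the force, the opening and the grip force at its end, in the units of the state.
- r.sense(): the state, without advancing time (a new reading comes with each control period).
- r.get_image(name): name is "scene" or "top"; returns a dict with "pixels" (400x640x3 uint8, red, green, blue), "camera_matrix" (3x3 intrinsics, pixels), "camera_from_world" (4x4, takes a point from world to camera coordinates). Camera axes: x right, y down, z forward; pixel columns grow to the right and rows downward; lengths in mm; the calibration is good to about 2 mm. A picture is of the moment at which its call begins. There is no depth.
- r.finish_job(): hands the job in; it is judged then, once.
Trained networks look in the newest picture that a camera, given by its name, has taken for a name from the list of things; names that differ only in an ending like _2 or _b are one class to them, and where a whole thing is asked for, a point or a joint stands for the part that bears it (a point fixed in the world has none). Each returns a list of dicts, best first, with "p" (0 to 1); they miss things now and then, are a little off and sometimes report something else, mostly with a low value. They report only what shows in the picture. A call takes as long as a camera call. They do not tell look-alikes from the thing itself.
- r.find_in(camera, target): "location" ([x, y, z] in mm, in world coordinates, good to about 4 mm: the middle of the surface that is visible of it).
The state is a dict: "t": time; "qpos": joint angles; "joint_vel": joint speeds; "joint_efforts": joint torques, N m; "position": TCP position; "tool_rot": TCP orientation; "contact_force": force on the tool from outside, world axes, zero at the start; "ft_torque": the same for the moment, N m; "finger_gap": finger opening in mm; "grasp_force": force on a finger pad.
Only numpy, scipy, OpenCV 4.12 (cv2) and the standard library are available. Lean on these libraries where they do the work, as an engineer would, in place of code of your own. Each camera call takes 0.05 s, during which the arm holds its last target. There are 200 camera calls.

## Task

Take the brass setting block out of the grey tote and lay it in the middle of the green pad, and lay every turning tool holder from the bench flat on the tote's floor, none on top of another, while the tote stays at the loading end of its roller track. Then push the tote along the rollers into the white measuring bay until its stop, which you must feel for because it is hidden under the hood and stands elsewhere each time, is pushed fully home; after that swing the red clamp lever all the way over, away from the robot, and last press the green start button fully down. Leave the block, the holders and the tote so, and do not shift the other things on the bench.

Things in the scene. Friction and masses are not known exactly. Their poses are not given: they have to be found in the camera images.
- track: Blue roller track, fixed on the bench. Origin on the bench surface, on its centre line; y runs along the track towards the bay, x across, z up. Spans y = -300 to +320 mm. Side rails 166 mm apart, 45 mm high; between them free-turning rollers, tops 30 mm above the bench. A loaded tote takes about 2 N to push and stays where left. A steel lip 38 mm high closes the loading end at y = -295 mm
- bay_mouth (a point): Mouth of the measuring bay: middle of the edge of its white hood that faces the loading end, 45 mm above the bench, at y = 110 mm of the track (same axes as the track). The hood covers the track from here to y = 290 mm: side cheeks and a closed far end up to its roof, whose underside is 125 mm and top 135 mm above the bench; a lens housing on the roof reaches 185 mm
- stop (a joint): Black rubber stop plate under the hood, across the track at tote height: 0 as found, 0.012 m when pushed fully home, further along +y of the track. The place of its face varies: as found it is somewhere between y = 200 and 240 mm of the track. It yields at about 2.5 N, stays where it is pushed, and is solid at the end of its 12 mm of travel
- tote: Grey open tote, loose on the rollers at the loading end: outside 158 mm (x) by 264 mm (y, along the track) by 34 mm high, walls and floor 4 mm thick. Origin at the centre of its underside; y towards the bay. Weighs about 0.6 kg empty. It can be pushed by the outside of its rear (-y) wall
- master_c (a point): Centre of the brass setting block, 60 mm (its x) by 30 mm (y) by 30 mm (z), about 0.3 kg, with a dark band round it. Starts lying on the tote's floor
- pad: Green pad, fixed on the bench, 100 by 100 mm and 4 mm thick. Origin at the centre of its underside
- holder1_c (a point): Turning tool holder on the bench (two to four present, others absent), 100 mm long (its x), dark shank 22 mm wide (y) and 22 mm high (z), about 0.35 kg; bright head, 26 mm wide (sticks out 4 mm to +y), over the last 20 mm at +x, with a yellow insert on top. This point is its centre, half-way up, on the shank's axis
- holder2_c (a point): Turning tool holder on the bench (two to four present, others absent), 100 mm long (its x), dark shank 22 mm wide (y) and 22 mm high (z), about 0.35 kg; bright head, 26 mm wide (sticks out 4 mm to +y), over the last 20 mm at +x, with a yellow insert on top. This point is its centre, half-way up, on the shank's axis
- holder3_c (a point): Turning tool holder on the bench (two to four present, others absent), 100 mm long (its x), dark shank 22 mm wide (y) and 22 mm high (z), about 0.35 kg; bright head, 26 mm wide (sticks out 4 mm to +y), over the last 20 mm at +x, with a yellow insert on top. This point is its centre, half-way up, on the shank's axis
- holder4_c (a point): Turning tool holder on the bench (two to four present, others absent), 100 mm long (its x), dark shank 22 mm wide (y) and 22 mm high (z), about 0.35 kg; bright head, 26 mm wide (sticks out 4 mm to +y), over the last 20 mm at +x, with a yellow insert on top. This point is its centre, half-way up, on the shank's axis
- clamp (a joint): Red-knobbed clamp lever on the grey console (130 by 150 mm, 25 mm high), a 10 mm rod with a 26 mm ball at its tip, 70 mm from its pivot, which is 47 mm above the bench. At 0 it leans 0.5 rad towards the robot, at 1.0 rad (its end) 0.5 rad away from it. It swings about the console's y axis (the console is turned up to 0.12 rad), needs 1 N at the tip and stays where left
- clamp_tip (a point): Tip of the red clamp lever; moves with it
- start (a joint): Green start button, 30 mm across, on a yellow block (60 by 60 mm, 40 mm high) on the console, in a black housing: 0 up, 0.006 m fully down; presses straight down, fully down takes 5 N, and springs back. Its axis stands 75 mm along the console's +y from the middle of the clamp lever
- start_top (a point): Centre of the top face of the green start button; moves with it
- jar: Bystander: small jar, 40 mm across and 50 mm high; origin at the centre of its underside
- insert_box: Bystander: orange insert box, 50 by 80 by 18 mm; origin under its centre
- screwdriver: Bystander: screwdriver lying on the bench right of the holders
- wrench: Bystander: wrench lying beyond the track (a mug and a bottle stand there too)
Mind the look-alikes: they are no part of the job. What is meant by the pad is not black or orange, and is the larger of those in its own colour.

How it is judged (in metres and radians):
On the way, in this order (a step that is already met when the one before it is completed fails the run):
1. the setting block lies on the pad and every tool holder flat in the tote, with the tote still at the loading end (horizontal distance between master_c and pad below 0.035 m and height (world z) of master_c below 0.028 m and x of holder1_c in the frame of tote between -0.068 and 0.068 m and y of holder1_c in the frame of tote between -0.122 and 0.122 m and z of holder1_c in the frame of tote between 0.008 and 0.026 m and x of holder2_c in the frame of tote between -0.068 and 0.068 m and y of holder2_c in the frame of tote between -0.122 and 0.122 m and z of holder2_c in the frame of tote between 0.008 and 0.026 m and x of holder3_c in the frame of tote between -0.068 and 0.068 m and y of holder3_c in the frame of tote between -0.122 and 0.122 m and z of holder3_c in the frame of tote between 0.008 and 0.026 m and x of holder4_c in the frame of tote between -0.068 and 0.068 m and y of holder4_c in the frame of tote between -0.122 and 0.122 m and z of holder4_c in the frame of tote between 0.008 and 0.026 m and y of tote in the frame of track below -0.06 m), for 0.3 s.
2. the loaded tote has pushed the stop in the bay fully home (x of holder1_c in the frame of tote between -0.068 and 0.068 m and y of holder1_c in the frame of tote between -0.122 and 0.122 m and z of holder1_c in the frame of tote between 0.008 and 0.026 m and x of holder2_c in the frame of tote between -0.068 and 0.068 m and y of holder2_c in the frame of tote between -0.122 and 0.122 m and z of holder2_c in the frame of tote between 0.008 and 0.026 m and x of holder3_c in the frame of tote between -0.068 and 0.068 m and y of holder3_c in the frame of tote between -0.122 and 0.122 m and z of holder3_c in the frame of tote between 0.008 and 0.026 m and x of holder4_c in the frame of tote between -0.068 and 0.068 m and y of holder4_c in the frame of tote between -0.122 and 0.122 m and z of holder4_c in the frame of tote between 0.008 and 0.026 m and value of joint stop above 0.009 m and y of tote in the frame of track above 0.05 m), for 0.2 s.
3. the clamp lever is swung over with the tote home (all of step 2 and value of joint clamp above 0.8 rad), for 0.2 s.
4. the start button is pressed down with the tote clamped (all of step 3 and value of joint start above 0.0045 m), for 0.05 s.
At the end, for the whole second after the job is handed in: The setting block lies on the green pad (centre within 35 mm of the pad's); every tool holder present lies flat on the tote's floor; the tote is in the bay with the stop pushed home (over 9 of its 12 mm); the clamp lever is over (above 0.8 rad); the start button is let go (all of step 3 and horizontal distance between master_c and pad below 0.035 m and height (world z) of master_c below 0.028 m and value of joint start below 0.003 m); the robot touches nothing.
It fails at once if one of the bystanders (jar, insert box, screwdriver, wrench) is shifted by more than 50 mm (distance of any of jar, insert_box, screwdriver, wrench from where it was at the start of the episode above 0.05 m).
Of holder1, holder2, holder3, holder4 only 2 to 4 are there at a start; the rules pass over those that are not, and their reading is None.
At some moment in a run one of holder1, holder2, holder3, holder4 may be knocked a few centimetres aside while the robot is not near it.
Once in a run the grip may slacken for a moment while it holds something.
It also fails if it takes over 210 s, if anything falls off the work surface, if the arm or the gripper's body presses on something with over 40 N, if the wrist force passes 120 N, or if a joint passes its speed limit or range.

## Working session

There is one attempt and no reset: what is moved stays moved. The work goes in short steps, Python scripts to look and compute and a shell command to move; the robot and the scene stay as the last step left them, time stands still between calls to the robot, and variables do not carry over. Pictures are saved under pics/ and viewed, at most 14 in all, crops included, and the job is handed in when it is done.

```bash
mkdir -p pics; ls; cat > h.py <<'E'
from workcell import r
import numpy as np, cv2
def snap(cam,fn,crop=None,scale=1):
    im=r.get_image(cam); p=im["pixels"][:,:,::-1]
    if crop: x0,y0,x1,y1=crop; p=p[y0:y1,x0:x1]
    p=cv2.resize(p,None,fx=scale,fy=scale,interpolation=cv2.INTER_CUBIC)
    cv2.imwrite("pics/"+fn,p); return im
def ray(im,u,v,z):
    K=np.array(im["camera_matrix"]);T=np.array(im["camera_from_world"])
    R=T[:3,:3];t=T[:3,3];c=-R.T@t;d=R.T@np.linalg.solve(K,[u,v,1]);return c+d*(z-c[2])/d[2]
def proj(im,P):
    K=np.array(im["camera_matrix"]);T=np.array(im["camera_from_world"])
    q=K@(T[:3,:3]@np.array(P,float)+T[:3,3]);return q[:2]/q[2]
E
python3 - <<'E'
from h import *
im=snap("top","top0.png",scale=1.25); im2=snap("scene","scene0.png",scale=1.25)
print(r.sense())
for n in ["tote","master_c","pad","holder1_c","clamp_tip","start_top","bay_mouth","jar","insert_box","screwdriver","wrench","track"]:
  for cam,i in (("top",im),("scene",im2)):
    try:print(n,cam,[(np.round(d["location"]).tolist(),round(d["p"],2),np.round(proj(i,d["location"])).tolist()) for d in r.find_in(cam,n)][:6])
    except Exception as e: print(n,e)
E
```

```text
pics
{'t': 0.1, 'qpos': array([-1.41518817,  0.4118381 , -0.0127138 ,  1.59695973,  0.00560006,
        1.13430518, -0.08217498]), 'joint_vel': array([ 0.00015511, -0.00093473, -0.00163861, -0.00234416,  0.00028662,
        0.00098005,  0.0003389 ]), 'joint_efforts': array([ 2.64084738e-03, -6.01819611e+01,  6.84225652e-01, -3.00092268e+01,
        1.40244083e-02,  6.27317306e-03, -8.67024340e-06]), 'position': array([138.65181459, 608.96604575, 230.52608022]), 'tool_rot': array([-3.50737374e-01, -3.12188987e+00,  2.31447577e-03]), 'contact_force': array([ 0.50130114, -0.04357349,  0.26411199]), 'ft_torque': array([-0.0439378 , -0.01045008,  0.05191306]), 'grasp_force': 0.0, 'finger_gap': 85.44624791755105}
tote top [([622.0, -148.0, 37.0], 0.72, [362.0, 172.0])]
tote scene [([618.0, -152.0, 31.0], 0.67, [263.0, 215.0])]
master_c top [([625.0, -91.0, 65.0], 0.78, [343.0, 168.0]), ([434.0, -446.0, 28.0], 0.74, [461.0, 236.0])]
master_c scene [([631.0, -85.0, 64.0], 0.55, [279.0, 219.0])]
pad top [([443.0, 156.0, 5.0], 0.86, [261.0, 229.0]), ([268.0, 281.0, 2.0], 0.71, [216.0, 287.0]),
[... 958 characters left out ...]
08.0], 0.49, [431.0, 215.0])]
insert_box top [([334.0, -162.0, 22.0], 0.78, [366.0, 268.0])]
insert_box scene [([340.0, -155.0, 12.0], 0.82, [310.0, 168.0]), ([447.0, 18.0, 21.0], 0.57, [339.0, 203.0])]
screwdriver top [([437.0, -452.0, 28.0], 0.66, [463.0, 235.0]), ([336.0, -162.0, 21.0], 0.21, [366.0, 267.0])]
screwdriver scene [([446.0, -445.0, 19.0], 0.7, [225.0, 156.0]), ([408.0, 149.0, 0.0], 0.3, [381.0, 216.0])]
wrench top [([799.0, -43.0, 8.0], 0.83, [328.0, 120.0])]
wrench scene [([810.0, -44.0, 6.0], 0.85, [255.0, 281.0]), ([444.0, 379.0, 89.0], 0.35, [456.0, 233.0])]
track top [([621.0, 133.0, 94.0], 0.57, [267.0, 166.0])]
track scene [([692.0, 186.0, 84.0], 0.74, [353.0, 268.0])]
```

View pics/top0.png

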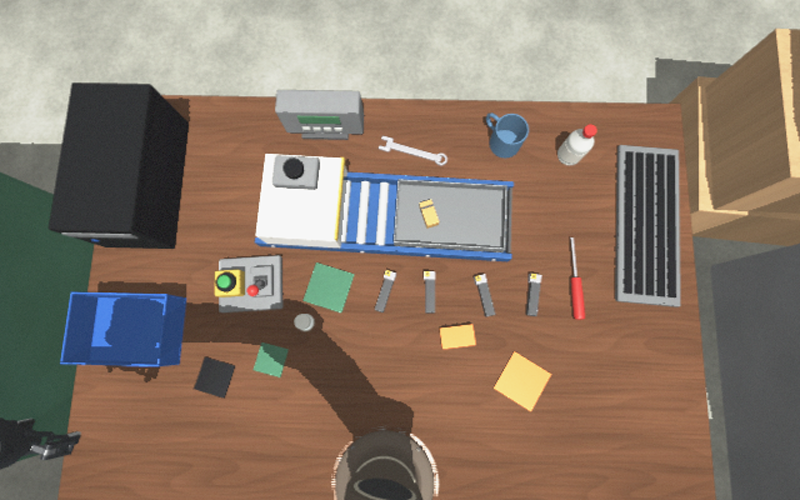

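View pics/scene0.png

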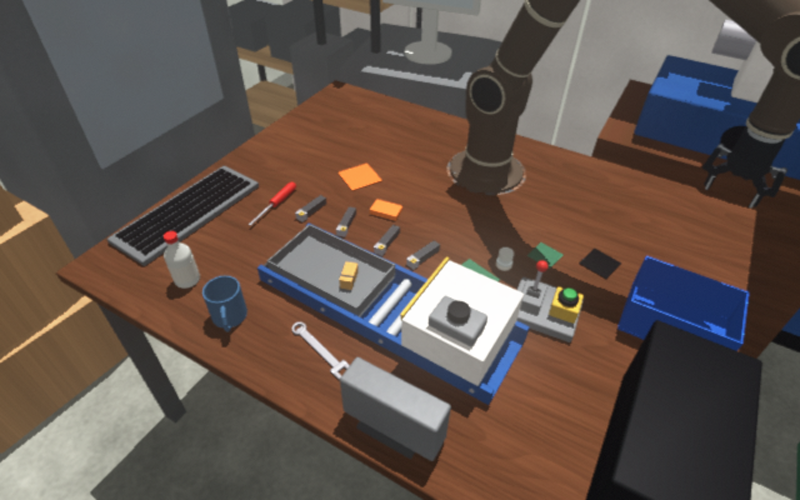

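The top picture (800-wide) shows the large green pad at (330,288), a small green look-alike at (270,360), and black and orange ones at (214,377) and (523,380). There are four holders, at (386,290), (430,291), (485,294) and (534,293), and the brass block in the tote is at (429,213). The larger green one fits the pad. I'll confirm it in an enlarged crop with measured outlines.

```bash
cat > meas.py <<'E'
from h import *
def blobs(im,mask,box,z,amin=40):
    x0,y0,x1,y1=box; m=np.zeros_like(mask); m[y0:y1,x0:x1]=mask[y0:y1,x0:x1]
    out=[]
    for c in cv2.findContours(m,cv2.RETR_EXTERNAL,cv2.CHAIN_APPROX_NONE)[0]:
        if cv2.contourArea(c)<amin: continue
        P=np.array([ray(im,u,v,z)[:2] for u,v in c[:,0]],np.float32)
        (cx,cy),(w,h),a=cv2.minAreaRect(P)
        if w<h: w,h=h,w; a+=90
        out.append((round(cx),round(cy),round(w),round(h),round((a+90)%180-90,1),c))
    return out
E
python3 - <<'E'
from meas import *
im=r.get_image("top"); p=im["pixels"]; hsv=cv2.cvtColor(p,cv2.COLOR_RGB2HSV)
H,S,V=cv2.split(hsv)
T=im["camera_from_world"]; print("cam",-T[:3,:3].T@T[:3,3])
vis=p[:,:,::-1].copy()
def show(n,mask,box,z,amin=40):
    for b in blobs(im,mask.astype(np.uint8)*255,box,z,amin):
        print(n,b[:5]); cv2.drawContours(vis,[b[5]],-1,(255,0,255),1)
show("green",(H>50)&(H<95)&(S>60),(190,200,300,310),4)
show("holder",(S<90),(295,210,440,260),22)
show("blk",(H>12)&(H<32)&(S>90),(320,145,405,195),64)
cv2.imwrite("pics/c1.png",cv2.resize(p[120:310,190:440,::-1],None,fx=3,fy=3,interpolation=cv2.INTER_CUBIC))
cv2.imwrite("pics/c1v.png",cv2.resize(vis[120:310,190:440],None,fx=3,fy=3,interpolation=cv2.INTER_NEAREST))
E
```

```text
cam [ 319.05529417  -38.72235417 1177.09405223]
green (267, 281, 67, 66, 77.1)
green (443, 151, 99, 99, -16.1)
holder (430, -226, 102, 32, 13.7)
holder (435, -346, 102, 33, -3.9)
holder (435, -94, 100, 30, 0.5)
holder (435, 11, 102, 29, -14.2)
blk (611, -92, 47, 30, 18.7)
```

View pics/c1.png

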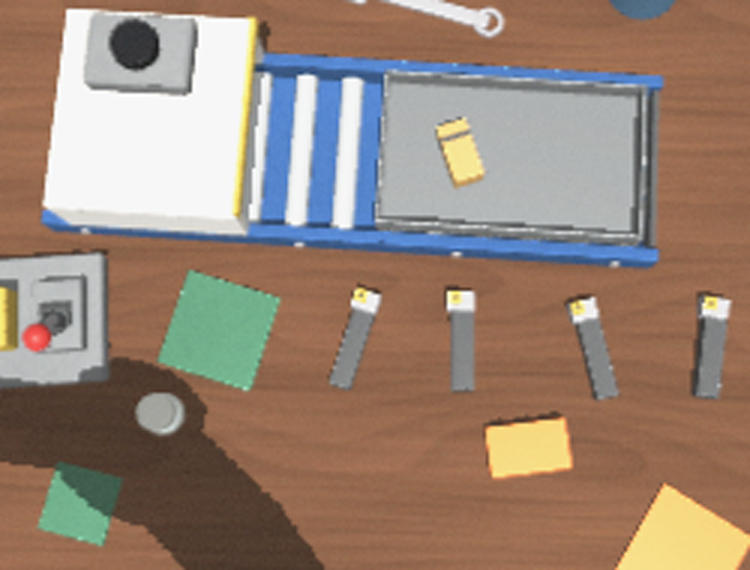

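The crop confirms the real pad at crop (220,330): it measures 99 mm square, against 67 mm for the look-alike at (80,503). The block is at crop (461,151), the tote's rim runs from (385,72) to (640,240), and the four holders show clearly. Next I'll compute the tote frame, the block pose and the first move.

```bash
cat >> h.py <<'E'
from scipy.spatial.transform import Rotation as Ro
def go(x,y,z,ang=None):
    "shift in tool axes to reach xyz (world); ang = wanted world angle of tool y, deg"
    s=r.sense(); R=Ro.from_rotvec(s["tool_rot"]).as_matrix()
    a=np.degrees(np.arctan2(R[1,1],R[0,1]))
    yaw=None
    if ang is not None:
        yaw=-((ang-a+90)%180-90)
        R2=R@Ro.from_euler('z',yaw,degrees=True).as_matrix()
    else: R2=R
    d=np.array([x,y,z])-s["position"]
    print("pos",np.round(s["position"],1),"ang",round(a,1),"gap",round(s["finger_gap"],1),"grip",round(float(s["grasp_force"]),1),"F",np.round(s["contact_force"],1),"t",s["t"])
    print("shift before turn",np.round(R.T@d,1),"yaw",yaw,"shift after turn",np.round(R2.T@d,1))
E
python3 - <<'E'
from h import *
im=r.get_image("top")
f=lambda u,v,z: ray(im,190+u/3-0.3,120+v/3-0.3,z)[:2]
print("tote corners",[np.round(f(u,v,64)).tolist() for u,v in ((385,72),(642,86),(638,240),(377,230))])
c=[f(u,v,64) for u,v in ((385,72),(642,86),(638,240),(377,230))]; print("tote c",np.mean(c,0))
print("rail front",[np.round(f(u,v,45)).tolist() for u,v in ((250,232),(655,262))],"back",[np.round(f(u,v,45)).tolist() for u,v in ((265,57),(660,78))])
print("blk top",[np.round(f(u,v,64)).tolist() for u,v in ((437,125),(465,117),(484,178),(459,186))])
print("q7",r.sense()["qpos"].round(2)); go(622,-90,200,108.7)
E
```

```text
tote corners [[701.0, -14.0], [691.0, -272.0], [534.0, -266.0], [538.0, -10.0]]
tote c [ 615.99242379 -140.33768397]
rail front [[537.0, 118.0], [515.0, -286.0]] back [[721.0, 111.0], [706.0, -295.0]]
blk top [[646.0, -67.0], [655.0, -95.0], [593.0, -114.0], [584.0, -90.0]]
q7 [-1.42  0.41 -0.01  1.6   0.01  1.13 -0.08]
pos [138.7 609.4 231.3] ang 77.2 gap 85.3 grip 0.0 F [ 0.2  0.4 -0.5] t 1.4
shift before turn [-626.4 -574.7   31.3] yaw -31.52143413500511 shift after turn [-233.5 -817.4   31.3]
```

```bash
python3 -m handwheel '[[0,0,0,-8],[0,0,0,-8],[0,0,0,-8],[0,0,0,-7.5],[-12,-42,0,0],[-12,-42,0,0],[-12,-42,0,0],[-12,-42,0,0]]' 1 80
python3 -m handwheel '[[-12,-42,0,0],[-12,-42,0,0],[-12,-42,0,0],[-12,-42,0,0],[-12,-42,0,0],[-12,-42,0,0],[-12,-42,0,0],[-12,-42,0,0]]'
python3 -m handwheel '[[-12,-42,0,0],[-12,-42,0,0],[-12,-42,0,0],[0,0,0,0],[0,0,0,0]]'
python3 -c "
from h import *
go(622,-90,180,108.7)"
```

```text
t: 2.2
position: [238.8, 464.2, 231.3]
tool_rot: [-0.51, 3.1, 0.0]
contact_force: [0.9, -0.4, -0.5]
finger_gap: 85.4
grasp_force: 0.0
t: 3.0
position: [437.4, 176.5, 231.7]
tool_rot: [-0.51, 3.099, 0.001]
contact_force: [0.5, 0.6, -0.6]
finger_gap: 85.3
grasp_force: 0.0
t: 3.5
position: [511.2, 69.3, 231.2]
tool_rot: [0.506, -3.1, 0.0]
contact_force: [0.6, 0.2, -0.3]
finger_gap: 85.7
grasp_force: 0.0
pos [511.2  69.3 231.2] ang 108.5 gap 85.7 grip 0.0 F [ 0.6  0.2 -0.3] t 3.5
shift before turn [ -54.4 -186.3   51.2] yaw -0.17337803434827492 shift after turn [ -53.9 -186.4   51.2]
```

```bash
python3 -m handwheel '[[-11,-37,0,0],[-11,-37,0,0],[-11,-37,0,0],[-11,-37,10,0],[-10,-38,41,0],[0,0,45,0],[0,0,45,0],[0,0,0,0]]'
python3 -m handwheel '[[0,0,25,0],[0,0,25,0],[0,0,0,0],[0,0,0,0]]'
python3 -m handwheel '[[0,0,0,0],[0,0,0,0],[0,0,0,0],[0,0,0,0],[0,0,0,0],[0,0,0,0]]' -1 80
python3 -c "
from h import *
go(622,-90,180,108.7)"
```

```text
t: 4.3
position: [614.7, -82.1, 89.1]
tool_rot: [0.511, -3.089, -0.005]
contact_force: [-0.7, 0.5, -1.0]
finger_gap: 85.5
grasp_force: 0.0
t: 4.7
position: [620.0, -83.8, 47.2]
tool_rot: [-0.511, 3.098, 0.0]
contact_force: [1.1, -0.3, -0.5]
finger_gap: 85.5
grasp_force: 0.0
t: 5.3
position: [620.0, -85.4, 46.5]
tool_rot: [-0.509, 3.098, -0.001]
contact_force: [-0.8, -1.2, 7.4]
finger_gap: 27.9
grasp_force: 79.7
pos [620.  -85.4  46.5] ang 108.6 gap 27.9 grip 79.7 F [-0.8 -1.2  7.4] t 5.3
shift before turn [  -0.7   -5.2 -133.5] yaw -0.050924508775651134 shift after turn [  -0.7   -5.2 -133.5]
```

```bash
python3 -m handwheel '[[0,0,-20,0],[0,0,-40,0],[0,0,-40,0],[0,0,0,0]]'
python3 -c "
from h import *
go(443,151,100,90)"
```

```text
t: 5.7
position: [622.1, -85.4, 150.7]
tool_rot: [-0.508, 3.092, -0.003]
contact_force: [1.8, 0.3, -2.9]
finger_gap: 28.1
grasp_force: 79.9
pos [622.1 -85.4 150.7] ang 108.7 gap 28.1 grip 79.9 F [ 1.8  0.3 -2.9] t 5.7
shift before turn [ 94.5 281.5  49.1] yaw 18.650166276803944 shift after turn [179.5 236.5  49.1]
```

```bash
python3 -m handwheel '[[0,0,0,6.2],[0,0,0,6.2],[0,0,0,6.2],[36,0,0,0],[36,0,0,0],[36,0,0,0],[36,10,0,0],[35,26,0,0]]'
python3 -m handwheel '[[0,40,0,0],[0,40,0,0],[0,40,0,0],[0,40,0,0],[0,40,0,0],[0,0,0,0],[0,0,0,0]]'
python3 -c "
from h import *
go(443,151,18,90); snap('top','pad.png',(230,190,330,260),5)"
```

```text
t: 6.5
position: [437.7, -50.5, 144.4]
tool_rot: [-0.003, -3.14, 0.001]
contact_force: [0.2, 0.7, -3.0]
finger_gap: 28.3
grasp_force: 79.7
t: 7.2
position: [438.9, 151.6, 144.4]
tool_rot: [0.006, -3.14, 0.001]
contact_force: [-0.5, -1.0, -3.1]
finger_gap: 28.2
grasp_force: 79.9
pos [438.9 151.6 144.4] ang 90.2 gap 28.2 grip 79.9 F [-0.5 -1.  -3.1] t 7.2
shift before turn [ -4.3  -0.5 126.4] yaw 0.22660917842972594 shift after turn [ -4.3  -0.5 126.4]
```

```bash
python3 -m handwheel '[[-4,0,30,0],[0,0,30,0],[0,0,30,0],[0,0,20,0],[0,0,10,0],[0,0,0,0],[0,0,0,0]]'
python3 -c "
from h import *
go(443,151,17,90)"
```

```text
t: 7.95
position: [444.3, 150.5, 25.7]
tool_rot: [-0.0, 3.141, 0.0]
contact_force: [-0.3, 0.4, -2.3]
finger_gap: 28.3
grasp_force: 79.8
pos [444.3 150.5  25.7] ang 90.0 gap 28.3 grip 79.8 F [-0.3  0.4 -2.3] t 7.95
shift before turn [1.3 0.5 8.7] yaw 0.010478413312881685 shift after turn [1.3 0.5 8.7]
```

```bash
python3 -m handwheel '[[0,0,4,0],[0,0,2,0],[0,0,2,0],[0,0,1,0],[0,0,0,0]]'
python3 -m handwheel '[[0,0,0,0],[0,0,0,0],[0,0,0,0],[0,0,0,0],[0,0,-30,0],[0,0,-40,0],[0,0,-40,0],[0,0,-10,0]]' 0.3
python3 -m handwheel '[[0,0,0,0],[0,-40,0,0],[0,-40,0,0],[0,-40,0,0],[0,-20,0,0],[0,0,0,0],[0,0,0,0]]'
python3 - <<'E'
from meas import *
im=snap('top','pad1.png',(230,150,450,280),3.5); p=im["pixels"]; H,S,V=cv2.split(cv2.cvtColor(p,cv2.COLOR_RGB2HSV))
for b in blobs(im,(S<90).astype(np.uint8)*255,(295,210,440,260),22): print(b[:5])
for b in blobs(im,((H>12)&(H<32)&(S>90)).astype(np.uint8)*255,(235,200,290,250),34): print("blk",b[:5])
for n in ["master_c","holder1_c"]:
  for cam in ("top","scene"):
    if cam=="scene" and n=="master_c": r.get_image("scene")
    print(n,cam,[(np.round(d["location"]).tolist(),round(d["p"],2)) for d in r.find_in(cam,n)])
go(435,11,80,76)
E
```

```text
t: 8.45
position: [443.9, 151.2, 16.5]
tool_rot: [-0.002, 3.141, 0.001]
contact_force: [-2.2, 0.4, 2.3]
finger_gap: 28.5
grasp_force: 80.4
t: 9.25
position: [445.8, 151.7, 139.9]
tool_rot: [-0.002, 3.136, 0.005]
contact_force: [0.9, -0.6, -0.3]
finger_gap: 55.3
grasp_force: 0.0
t: 9.95
position: [443.3, 11.0, 135.0]
tool_rot: [0.001, -3.14, 0.001]
contact_force: [-0.3, 0.8, 0.1]
finger_gap: 55.2
grasp_force: 0.0
(430, -226, 102, 32, 13.7)
(435, -346, 102, 33, -3.9)
(435, -96, 99, 27, 0.8)
(431, -6, 148, 112, 1.3)
blk (436, 151, 43, 30, 2.8)
master_c top [([450.0, 149.0, 38.0], 0.71)]
master_c scene []
holder1_c top [([439.0, -96.0, 21.0], 0.82)]
holder1_c scene [([448.0, -92.0, 18.0], 0.81), ([448.0, -447.0, 17.0], 0.68)]
pos [443.9  11.9 136. ] ang 90.2 gap 55.7 grip 0.0 F [-0.5 -0.2 -0. ] t 10.25
shift before turn [ 8.9 -0.9 56. ] yaw 14.173251846393669 shift after turn [ 8.4 -3.  56. ]
```

View pics/pad1.png

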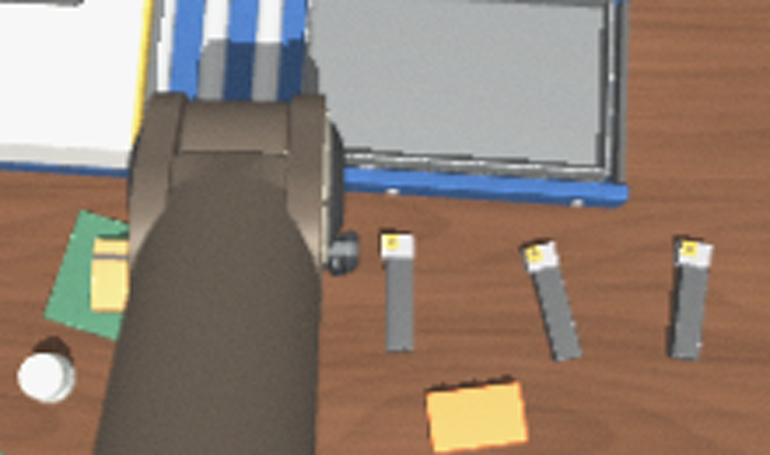

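The block lies on the pad at (110,275), and three of the holders are unchanged. The arm hides the fourth, so I'm going for that one now.

```bash
python3 -m handwheel '[[0,0,0,7],[0,0,0,7],[8,-3,40,0],[0,0,40,0],[0,0,20,0],[0,0,0,0],[0,0,0,0]]'
python3 -c "
from h import *
go(435,11,6,76)"
```

```text
t: 10.95
position: [435.6, 10.1, 36.4]
tool_rot: [-0.38, -3.118, 0.001]
contact_force: [0.1, 0.2, 0.7]
finger_gap: 55.6
grasp_force: 0.0
pos [435.6  10.1  36.4] ang 76.1 gap 55.6 grip 0.0 F [0.1 0.2 0.7] t 10.95
shift before turn [ 0.8  0.7 30.4] yaw 0.09230092593769257 shift after turn [ 0.8  0.7 30.4]
```

```bash
python3 -m handwheel '[[0,0,15,0],[0,0,10,0],[0,0,5,0],[0,0,0,0]]'
python3 -m handwheel '[[0,0,0,0],[0,0,0,0],[0,0,0,0],[0,0,0,0],[0,0,0,0]]' -1 80
python3 -m handwheel '[[0,0,-20,0],[0,0,-40,0],[0,0,-40,0],[0,0,-20,0],[0,0,0,0]]'
python3 - <<'E'
from h import *
# tote frame
c=np.array([616,-140.]); ex=np.array([.999,-.04]); ey=np.array([.04,.999])
for k in (84,28,-28,-84): print(k, np.round(c+k*ey))
x,y=c+84*ey; go(x,y,90,87.7)
E
```

```text
t: 11.35
position: [435.5, 10.1, 6.3]
tool_rot: [-0.381, -3.118, -0.0]
contact_force: [-0.4, -0.3, 0.0]
finger_gap: 55.7
grasp_force: 0.0
t: 11.85
position: [436.0, 10.1, 7.0]
tool_rot: [0.381, 3.117, 0.001]
contact_force: [-1.5, 0.5, 9.2]
finger_gap: 20.1
grasp_force: 77.7
t: 12.35
position: [437.0, 10.3, 128.6]
tool_rot: [0.38, 3.114, 0.004]
contact_force: [0.5, -0.1, -5.6]
finger_gap: 20.0
grasp_force: 79.3
84 [619. -56.]
28 [ 617. -112.]
-28 [ 615. -168.]
-84 [ 613. -224.]
pos [437.   10.3 128.6] ang 76.1 gap 20.0 grip 79.3 F [ 0.5 -0.1 -5.6] t 12.35
shift before turn [-192.8  -20.7   39.4] yaw -11.617399100317499 shift after turn [-184.7  -59.1   39.4]
```

```bash
python3 -m handwheel '[[0,0,0,-5.8],[0,0,0,-5.8],[-37,-12,0,0],[-37,-12,0,0],[-37,-12,0,0],[-37,-12,0,0],[-37,-11,0,0],[0,0,0,0]]'
python3 -m handwheel '[[0,0,30,0],[0,0,20,0],[0,0,0,0],[0,0,0,0]]'
python3 -c "
from h import *
go(619,-56,43,87.7)"
```

```text
t: 13.15
position: [621.0, -58.6, 123.7]
tool_rot: [0.066, 3.14, -0.003]
contact_force: [-0.2, 0.9, -4.1]
finger_gap: 20.2
grasp_force: 79.2
t: 13.55
position: [616.9, -56.5, 75.0]
tool_rot: [-0.064, -3.138, 0.0]
contact_force: [-0.4, -1.0, -3.3]
finger_gap: 20.2
grasp_force: 79.1
pos [616.9 -56.5  75. ] ang 87.7 gap 20.2 grip 79.1 F [-0.4 -1.  -3.3] t 13.55
shift before turn [-2.1  0.5 32. ] yaw -0.031077399314241916 shift after turn [-2.1  0.5 32. ]
```

```bash
python3 -m handwheel '[[0,0,15,0],[0,0,10,0],[0,0,5,0],[0,0,2,0],[0,0,1,0],[0,0,0,0]]'
python3 -m handwheel '[[0,0,0,0],[0,0,0,0],[0,0,0,0],[0,0,-20,0],[0,0,-40,0],[0,0,-20,0],[0,0,0,0]]' -0.1
python3 -c "
from h import *
go(435,-96,60,90.6)"
```

```text
t: 14.15
position: [618.2, -56.5, 43.4]
tool_rot: [0.064, 3.141, 0.0]
contact_force: [-0.9, 0.0, -3.9]
finger_gap: 20.1
grasp_force: 79.2
t: 14.85
position: [620.3, -56.8, 127.0]
tool_rot: [0.064, 3.134, 0.0]
contact_force: [-0.0, 0.2, 0.5]
finger_gap: 38.2
grasp_force: 0.0
pos [620.3 -56.8 127. ] ang 87.7 gap 38.2 grip 0.0 F [-0.   0.2  0.5] t 14.85
shift before turn [184.  -46.7  65.8] yaw -2.9344866324438215 shift after turn [186.2 -37.2  65.8]
```

```bash
python3 -m handwheel '[[0,0,0,-3],[37,-8,0,0],[37,-8,0,0],[37,-7,0,0],[37,-7,0,0],[38,-7,0,0],[0,0,0,0],[0,0,0,0]]' 0.3
python3 - <<'E'
from h import *
im=snap('scene','s2.png',(200,150,420,290),3.6)
print([(np.round(d["location"]).tolist(),round(d["p"],2),np.round(proj(im,d["location"])).tolist()) for d in r.find_in("scene","holder1_c")])
go(435,-96,9,90.6)
E
```

```text
t: 15.65
position: [432.2, -95.6, 123.2]
tool_rot: [-0.018, 3.141, 0.001]
contact_force: [0.9, 0.1, -0.1]
finger_gap: 55.6
grasp_force: 0.0
[([448.0, -92.0, 22.0], 0.48, [309.0, 191.0]), ([692.0, 182.0, 86.0], 0.48, [351.0, 268.0])]
pos [433.6 -95.4 123.3] ang 90.7 gap 55.7 grip 0.0 F [ 0.1 -0.3 -0.6] t 15.75
shift before turn [ -1.3  -0.6 114.3] yaw 0.11146997634398303 shift after turn [ -1.3  -0.6 114.3]
```

View pics/s2.png

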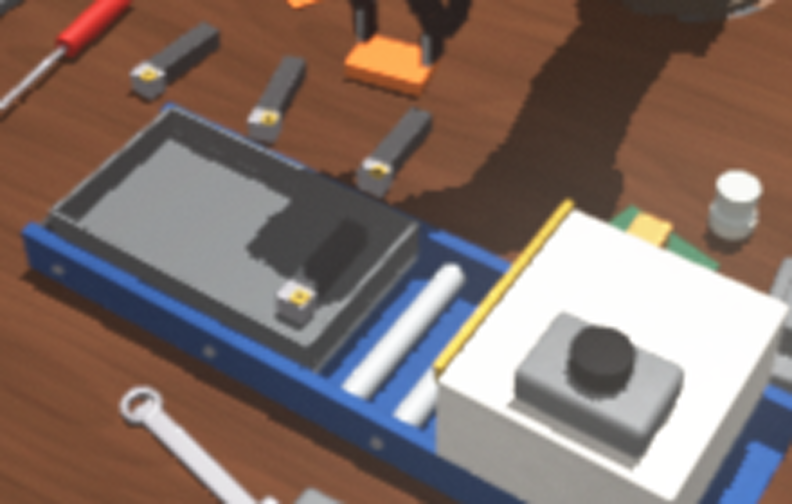

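The scene crop shows the first holder lying flat in the tote, with its head at (297,295). The tote and the other holders are unmoved. I'm taking the second.

```bash
python3 -m handwheel '[[-1,0,40,0],[0,0,35,0],[0,0,15,0],[0,0,10,0],[0,0,5,0],[0,0,0,0],[0,0,0,0]]'
python3 -c "
from h import *
go(435,-96,8,90.6)"
```

```text
t: 16.45
position: [434.1, -95.7, 18.7]
tool_rot: [-0.019, 3.14, -0.0]
contact_force: [0.2, 0.4, 0.2]
finger_gap: 55.6
grasp_force: 0.0
pos [434.1 -95.7  18.7] ang 90.7 gap 55.6 grip 0.0 F [0.2 0.4 0.2] t 16.45
shift before turn [-0.9 -0.3 10.7] yaw 0.08153941371338647 shift after turn [-0.9 -0.3 10.7]
```

```bash
python3 -m handwheel '[[0,0,7,0],[0,0,4,0],[0,0,0,0]]'
python3 -m handwheel '[[0,0,0,0],[0,0,0,0],[0,0,0,0],[0,0,0,0],[0,0,0,0]]' -1 80
python3 -m handwheel '[[0,0,-20,0],[0,0,-40,0],[0,0,-40,0],[0,0,-20,0],[0,0,0,0]]'
python3 -c "
from h import *
go(617,-112,75,87.7)"
```

```text
t: 16.75
position: [433.2, -95.5, 6.9]
tool_rot: [0.019, -3.141, -0.0]
contact_force: [0.2, 0.3, -0.3]
finger_gap: 55.3
grasp_force: 0.0
t: 17.25
position: [433.6, -95.8, 7.7]
tool_rot: [-0.018, 3.141, 0.0]
contact_force: [-1.3, -0.0, 6.0]
finger_gap: 20.0
grasp_force: 78.6
t: 17.75
position: [435.0, -95.7, 129.6]
tool_rot: [-0.019, 3.136, 0.001]
contact_force: [0.4, 0.5, -4.5]
finger_gap: 20.2
grasp_force: 79.4
pos [435.  -95.7 129.6] ang 90.7 gap 20.2 grip 79.4 F [ 0.4  0.5 -4.5] t 17.75
shift before turn [-181.5  -18.5   55.5] yaw 2.9888499746733004 shift after turn [-182.2   -9.1   55.5]
```

```bash
python3 -m handwheel '[[0,0,0,3],[-37,-2,0,0],[-37,-2,0,0],[-37,-2,0,0],[-37,-2,0,0],[-34,-1,0,0],[0,0,0,0],[0,0,0,0]]'
python3 -m handwheel '[[0,0,30,0],[0,0,20,0],[0,0,0,0],[0,0,0,0]]'
python3 -c "
from h import *
go(617,-112,42,87.7)"
```

```text
t: 18.55
position: [613.8, -111.9, 124.6]
tool_rot: [-0.063, -3.137, 0.0]
contact_force: [-1.3, -0.0, -2.7]
finger_gap: 19.9
grasp_force: 79.2
t: 18.95
position: [613.8, -112.1, 76.9]
tool_rot: [-0.064, -3.139, -0.0]
contact_force: [0.3, -0.3, -1.3]
finger_gap: 20.0
grasp_force: 79.2
pos [ 613.8 -112.1   76.9] ang 87.7 gap 20.0 grip 79.2 F [ 0.3 -0.3 -1.3] t 18.95
shift before turn [-3.2  0.2 34.9] yaw -0.04923743021913651 shift after turn [-3.2  0.2 34.9]
```

```bash
python3 -m handwheel '[[-3,0,15,0],[0,0,10,0],[0,0,6,0],[0,0,3,0],[0,0,1,0],[0,0,0,0]]'
python3 -m handwheel '[[0,0,0,0],[0,0,0,0],[0,0,0,0],[0,0,-20,0],[0,0,-40,0],[0,0,-20,0],[0,0,0,0]]' -0.1
python3 -c "
from h import *
go(430,-226,90,103.7)"
```

```text
t: 19.55
position: [618.0, -112.2, 42.2]
tool_rot: [0.064, 3.141, -0.0]
contact_force: [-0.1, -0.2, -3.6]
finger_gap: 20.1
grasp_force: 79.3
t: 20.25
position: [620.1, -112.7, 126.0]
tool_rot: [0.064, 3.135, -0.0]
contact_force: [1.2, 0.8, -0.3]
finger_gap: 38.7
grasp_force: 0.0
pos [ 620.1 -112.7  126. ] ang 87.7 gap 38.7 grip 0.0 F [ 1.2  0.8 -0.3] t 20.25
shift before turn [ 185.6 -120.9   34.8] yaw -16.034294272061842 shift after turn [211.8 -65.   34.8]
```

```bash
cat > look.py <<'E'
from meas import *
im=r.get_image("top"); H,S,V=cv2.split(cv2.cvtColor(im["pixels"],cv2.COLOR_RGB2HSV))
for b in blobs(im,(S<90).astype(np.uint8)*255,(295,205,450,275),22): print(b[:5])
E
python3 look.py
python3 -m handwheel '[[0,0,0,-8],[0,0,0,-8],[42,-13,0,0],[42,-13,0,0],[42,-13,0,0],[42,-13,0,0],[43,-13,0,0],[0,0,0,0]]' 0.3
python3 -c "
from h import *
go(430,-226,25,103.7)"
```

```text
(430, -226, 102, 32, 13.7)
(435, -346, 102, 33, -3.9)
(417, -52, 207, 204, 1.3)
t: 21.1
position: [422.1, -228.0, 121.3]
tool_rot: [0.362, -3.117, -0.002]
contact_force: [0.3, -0.3, -0.1]
finger_gap: 55.3
grasp_force: 0.0
pos [ 422.1 -228.   121.3] ang 103.3 gap 55.3 grip 0.0 F [ 0.3 -0.3 -0.1] t 21.1
shift before turn [-8.5 -0.  96.2] yaw -0.4318599413252713 shift after turn [-8.5 -0.1 96.2]
```

```bash
python3 -m handwheel '[[-8,-2,40,0],[0,0,30,0],[0,0,17,0],[0,0,8,0],[0,0,0,0],[0,0,0,0]]'
python3 -c "
from h import *
go(430,-228,8,103.7)"
```

```text
t: 21.7
position: [436.8, -225.3, 27.5]
tool_rot: [-0.374, 3.119, -0.0]
contact_force: [-0.1, -0.8, 0.5]
finger_gap: 55.2
grasp_force: 0.0
pos [ 436.8 -225.3   27.5] ang 103.7 gap 55.2 grip 0.0 F [-0.1 -0.8  0.5] t 21.7
shift before turn [ 7.2 -1.  19.5] yaw -0.02689426125090222 shift after turn [ 7.2 -1.  19.5]
```

```bash
python3 -m handwheel '[[4,-1,10,0],[0,0,6,0],[0,0,4,0],[0,0,0,0]]'
python3 -m handwheel '[[0,0,0,0],[0,0,0,0],[0,0,0,0],[0,0,0,0],[0,0,0,0]]' -1 80
python3 -m handwheel '[[0,0,-20,0],[0,0,-40,0],[0,0,-40,0],[0,0,-20,0],[0,0,0,0]]'
python3 -c "
from h import *
go(615,-168,75,87.7)"
```

```text
t: 22.1
position: [432.5, -227.0, 6.7]
tool_rot: [0.374, -3.119, -0.001]
contact_force: [-0.1, 0.7, 0.1]
finger_gap: 55.5
grasp_force: 0.0
t: 22.6
position: [433.3, -227.5, 7.8]
tool_rot: [-0.374, 3.118, -0.001]
contact_force: [-0.1, 0.5, 5.0]
finger_gap: 20.0
grasp_force: 78.8
t: 23.1
position: [434.4, -227.7, 129.7]
tool_rot: [-0.374, 3.114, -0.003]
contact_force: [0.8, 0.0, -2.6]
finger_gap: 19.7
grasp_force: 79.2
pos [ 434.4 -227.7  129.7] ang 103.7 gap 19.7 grip 79.2 F [ 0.8  0.  -2.6] t 23.1
shift before turn [-189.3   15.4   55.6] yaw 15.986769028030054 shift after turn [-177.8   66.9   55.6]
```

```bash
python3 -m handwheel '[[0,0,0,8],[0,0,0,8],[-37,14,0,0],[-37,14,0,0],[-37,13,0,0],[-37,13,0,0],[-33,13,0,0],[0,0,0,0]]'
python3 -m handwheel '[[0,0,30,0],[0,0,20,0],[0,0,0,0],[0,0,0,0]]'
python3 -c "
from h import *
go(615,-168,42,87.7)"
```

```text
t: 23.9
position: [620.0, -163.2, 124.3]
tool_rot: [-0.054, -3.141, -0.003]
contact_force: [-0.4, 0.8, -3.5]
finger_gap: 20.2
grasp_force: 79.1
t: 24.3
position: [615.4, -167.6, 76.1]
tool_rot: [-0.064, -3.139, -0.0]
contact_force: [0.0, -0.2, -2.3]
finger_gap: 19.7
grasp_force: 79.0
pos [ 615.4 -167.6   76.1] ang 87.7 gap 19.7 grip 79.0 F [ 0.  -0.2 -2.3] t 24.3
shift before turn [ 0.3 -0.4 34.1] yaw -0.040970666114446885 shift after turn [ 0.3 -0.4 34.1]
```

```bash
python3 -m handwheel '[[0,0,15,0],[0,0,10,0],[0,0,5,0],[0,0,3,0],[0,0,1,0],[0,0,0,0]]'
python3 -m handwheel '[[0,0,0,0],[0,0,0,0],[0,0,0,0],[0,0,-20,0],[0,0,-40,0],[0,0,-20,0],[0,0,0,0]]' -0.1
python3 look.py
python3 -c "
from h import *
go(435,-349,90,86.1)"
```

```text
t: 24.9
position: [616.6, -167.6, 43.3]
tool_rot: [0.064, 3.141, -0.0]
contact_force: [-0.2, -0.0, -2.1]
finger_gap: 19.9
grasp_force: 79.1
t: 25.6
position: [618.6, -168.4, 127.1]
tool_rot: [0.064, 3.135, -0.001]
contact_force: [0.2, 0.7, -0.3]
finger_gap: 38.3
grasp_force: 0.0
(435, -346, 102, 33, -3.9)
(418, -84, 267, 207, -88.8)
pos [ 617.5 -167.8  125. ] ang 87.7 gap 38.9 grip 0.0 F [-0.1 -0.4 -0.8] t 25.65
shift before turn [ 175.2 -188.4   34.4] yaw 1.5793559620102826 shift after turn [ 169.9 -193.2   34.4]
```

```bash
python3 -m handwheel '[[0,0,0,1.6],[28,-32,0,0],[28,-32,0,0],[28,-32,0,0],[28,-32,0,0],[28,-32,0,0],[28,-32,0,0],[0,0,0,0]]' 0.3
python3 -m handwheel '[[0,0,40,0],[0,0,30,0],[0,0,0,0],[0,0,0,0]]'
python3 -c "
from h import *
go(435,-350,8,86.1)"
```

```text
t: 26.45
position: [429.7, -352.3, 122.4]
tool_rot: [-0.123, -3.136, 0.002]
contact_force: [0.7, -0.0, -0.5]
finger_gap: 55.1
grasp_force: 0.0
t: 26.85
position: [435.2, -347.2, 52.6]
tool_rot: [-0.108, -3.137, -0.001]
contact_force: [0.1, 0.1, 0.9]
finger_gap: 55.4
grasp_force: 0.0
pos [ 435.2 -347.2   52.6] ang 86.0 gap 55.4 grip 0.0 F [0.1 0.1 0.9] t 26.85
shift before turn [-0.1 -2.9 44.6] yaw -0.05742340573601723 shift after turn [-0.1 -2.9 44.6]
```

```bash
python3 -m handwheel '[[0,-3,20,0],[0,0,12,0],[0,0,8,0],[0,0,5,0],[0,0,0,0]]'
python3 -m handwheel '[[0,0,0,0],[0,0,0,0],[0,0,0,0],[0,0,0,0],[0,0,0,0]]' -1 80
python3 -m handwheel '[[0,0,-20,0],[0,0,-40,0],[0,0,-40,0],[0,0,-20,0],[0,0,0,0]]'
python3 -c "
from h import *
go(613,-224,75,87.7)"
```

```text
t: 27.35
position: [435.4, -350.3, 8.0]
tool_rot: [-0.107, -3.139, -0.001]
contact_force: [-0.3, 0.6, 0.0]
finger_gap: 55.8
grasp_force: 0.0
t: 27.85
position: [435.9, -350.6, 9.1]
tool_rot: [0.108, 3.139, 0.0]
contact_force: [-0.7, 1.3, 6.0]
finger_gap: 20.2
grasp_force: 78.6
t: 28.35
position: [436.8, -351.6, 131.1]
tool_rot: [0.107, 3.135, -0.004]
contact_force: [-0.3, -0.4, -4.6]
finger_gap: 19.8
grasp_force: 78.7
pos [ 436.8 -351.6  131.1] ang 86.1 gap 19.8 grip 78.7 F [-0.3 -0.4 -4.6] t 28.35
shift before turn [-166.7  139.5   56.6] yaw -1.6255331404578186 shift after turn [-170.6  134.7   56.6]
```

```bash
python3 -m handwheel '[[0,0,0,-1.6],[-34,27,0,0],[-34,27,0,0],[-34,27,0,0],[-34,27,0,0],[-34,27,0,0],[0,0,0,0],[0,0,0,0]]'
python3 -m handwheel '[[0,0,30,0],[0,0,20,0],[0,0,0,0],[0,0,0,0]]'
python3 -c "
from h import *
go(613,-224,44,87.7)"
```

```text
t: 29.15
position: [610.3, -220.7, 125.1]
tool_rot: [-0.057, -3.137, -0.002]
contact_force: [-1.0, -0.9, -3.7]
finger_gap: 20.1
grasp_force: 78.6
t: 29.55
position: [609.4, -223.6, 77.5]
tool_rot: [-0.066, -3.139, 0.0]
contact_force: [-0.3, -0.4, -3.0]
finger_gap: 19.8
grasp_force: 78.5
pos [ 609.4 -223.6   77.5] ang 87.6 gap 19.8 grip 78.5 F [-0.3 -0.4 -3. ] t 29.55
shift before turn [-3.6 -0.3 33.5] yaw -0.09700409856225178 shift after turn [-3.6 -0.3 33.5]
```

```bash
python3 -m handwheel '[[-3,0,15,0],[0,0,9,0],[0,0,5,0],[0,0,3,0],[0,0,1,0],[0,0,0,0]]'
python3 -m handwheel '[[0,0,0,0],[0,0,0,0],[0,0,0,0],[0,0,-20,0],[0,0,-40,0],[0,0,-20,0],[0,0,0,0]]' -0.1
python3 -m handwheel '[[0,-40,0,0],[0,-40,0,0],[0,-40,0,0],[0,-20,0,0],[0,0,0,0],[0,0,0,0]]' -1
python3 -c "
from h import *
im=snap('top','t3.png',(230,130,430,260),4)
go(610,-300,60,87.7)"
```

```text
t: 30.15
position: [613.9, -222.7, 45.3]
tool_rot: [0.064, 3.141, -0.0]
contact_force: [-0.1, -0.2, -3.5]
finger_gap: 19.6
grasp_force: 78.6
t: 30.85
position: [615.9, -223.7, 129.2]
tool_rot: [0.064, 3.134, -0.002]
contact_force: [-0.3, 0.0, 0.1]
finger_gap: 38.7
grasp_force: 0.0
t: 31.45
position: [607.7, -362.3, 124.2]
tool_rot: [-0.065, -3.14, -0.002]
contact_force: [0.1, 0.1, 0.5]
finger_gap: -0.1
grasp_force: 0.0
pos [ 608.3 -361.1  124.3] ang 87.7 gap 0.0 grip 0.0 F [0.1 0.1 0.1] t 31.5
shift before turn [ 0.7 61.  64.4] yaw 0.02706217352117335 shift after turn [ 0.7 61.  64.4]
```

View pics/t3.png

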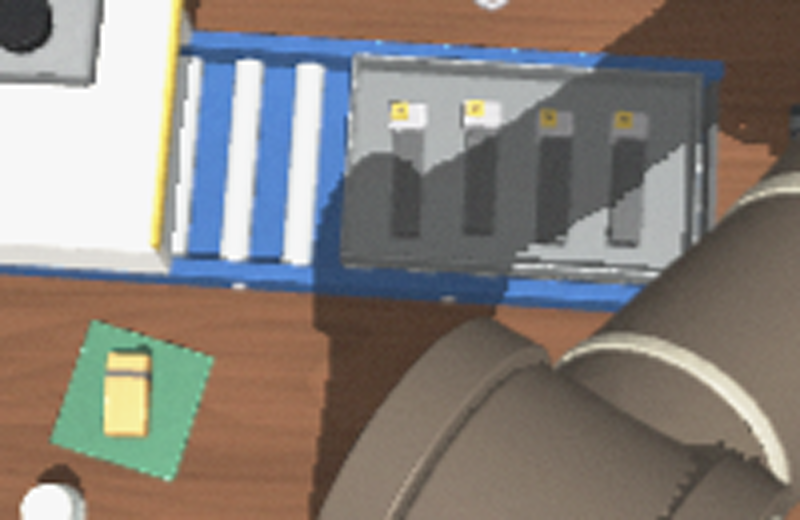

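All four holders lie flat and separate in the tote, with heads at (408,115), (482,112), (552,122) and (628,123). The block sits centred on the pad at (128,393). Now I push the tote with shut fingers above the lip.

```bash
python3 -m handwheel '[[-1,30,20,0],[0,0,30,0],[0,0,20,0],[0,0,6,0],[0,0,0,0],[0,0,0,0]]' -1
python3 -m handwheel '[[0,5,0,0],[0,5,0,0],[0,5,0,0],[0,5,0,0],[0,0,0,0]]'
python3 -c "
from h import *
go(611,-290,48,87.7)"
```

```text
t: 32.1
position: [611.1, -332.5, 50.2]
tool_rot: [0.063, 3.14, -0.001]
contact_force: [0.1, -1.4, 0.3]
finger_gap: -0.1
grasp_force: 0.0
t: 32.6
position: [611.6, -311.2, 49.2]
tool_rot: [0.061, 3.141, 0.001]
contact_force: [-0.2, -0.1, -0.2]
finger_gap: 0.1
grasp_force: 0.0
pos [ 611.6 -311.2   49.2] ang 87.8 gap 0.1 grip 0.0 F [-0.2 -0.1 -0.2] t 32.6
shift before turn [ 1.4 21.1  1.3] yaw 0.057005986648178464 shift after turn [ 1.4 21.1  1.3]
```

```bash
python3 -m handwheel '[[0,4,0,0],[0,4,0,0],[0,4,0,0],[0,4,0,0],[0,4,0,0],[0,4,0,0],[0,4,0,0],[0,4,0,0]]'
python3 -m handwheel '[[0,8,0,0],[0,10,0,0],[0,12,0,0],[0,12,0,0],[0,12,0,0],[0,12,0,0],[0,12,0,0],[0,12,0,0]]'
python3 -m handwheel '[[0,12,0,0],[0,12,0,0],[0,12,0,0],[0,8,0,0],[0,5,0,0],[0,2,0,0],[0,0,0,0]]'
python3 -c "
from h import *
im=snap('top','t4.png',(230,130,430,260),4)
go(621,-40,48,87.7)"
```

```text
t: 33.4
position: [612.4, -281.6, 49.2]
tool_rot: [0.065, 3.14, -0.002]
contact_force: [0.4, -4.0, -1.6]
finger_gap: -0.3
grasp_force: 1.7
t: 34.2
position: [616.1, -189.7, 49.2]
tool_rot: [-0.063, -3.141, 0.0]
contact_force: [0.2, -4.3, -0.7]
finger_gap: -0.0
grasp_force: 2.1
t: 34.9
position: [618.1, -139.0, 49.1]
tool_rot: [-0.063, -3.141, -0.001]
contact_force: [-0.6, 1.0, -0.7]
finger_gap: 0.0
grasp_force: 0.0
pos [ 618.1 -139.2   49.1] ang 87.7 gap 0.2 grip 0.0 F [-0.3  0.3 -0.7] t 34.95
shift before turn [ 1.1 99.2  1.2] yaw -0.009614082882180242 shift after turn [ 1.1 99.2  1.2]
```

View pics/t4.png

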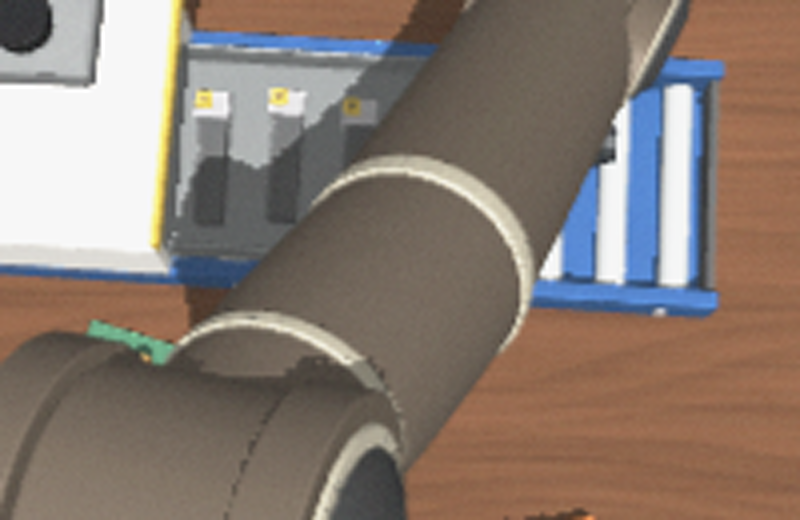

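The tote is moving straight and the holders are still in place at (212,105), (288,103) and (358,110). Next I push on and feel for the stop.

```bash
python3 -m handwheel '[[0,8,0,0],[0,8,0,0],[0,8,0,0],[0,8,0,0],[0,8,0,0],[0,8,0,0],[0,4,0,0],[0,3,0,0]]'|egrep 'pos|con'
python3 -m handwheel '[[0,3,0,0],[0,3,0,0],[0,3,0,0],[0,3,0,0]]'|egrep 'pos|con'
python3 -m handwheel '[[0,3,0,0],[0,3,0,0]]'|egrep 'pos|con'
python3 -m handwheel '[[0,3,0,0],[0,3,0,0]]'|egrep 'pos|con'
```

```text
position: [620.3, -83.9, 49.1]
contact_force: [-1.0, -3.6, -0.7]
position: [620.8, -72.7, 49.1]
contact_force: [-1.1, -2.8, -0.4]
position: [621.0, -66.6, 49.1]
contact_force: [-1.0, -3.1, -1.2]
position: [621.3, -60.7, 49.1]
contact_force: [-1.9, -2.7, -0.1]
```

```bash
python3 -m handwheel '[[0,3,0,0],[0,3,0,0]]'|egrep 'pos|con'
python3 -m handwheel '[[0,3,0,0],[0,3,0,0]]'|egrep 'pos|con'
python3 -m handwheel '[[0,3,0,0],[0,3,0,0]]'|egrep 'pos|con'
python3 -m handwheel '[[0,3,0,0],[0,3,0,0]]'|egrep 'pos|con'
```

```text
position: [621.5, -54.7, 49.1]
contact_force: [-0.4, -3.1, -1.4]
position: [621.8, -48.6, 49.2]
contact_force: [-1.4, -3.4, -1.2]
position: [622.0, -42.6, 49.1]
contact_force: [-1.5, -3.6, -1.3]
position: [622.2, -37.1, 49.2]
contact_force: [-1.1, -6.5, -1.3]
```

```bash
python3 -m handwheel '[[0,2,0,0],[0,2,0,0]]'|egrep 'pos|con'
python3 -m handwheel '[[0,2,0,0],[0,2,0,0]]'|egrep 'pos|con'
python3 -m handwheel '[[0,2,0,0]]'|egrep 'pos|con'
python3 -m handwheel '[[0,1,0,0]]'|egrep 'pos|con'
```

```text
position: [622.4, -33.6, 49.1]
contact_force: [-1.3, -5.0, -1.5]
position: [622.6, -29.7, 49.2]
contact_force: [-1.3, -5.1, -1.8]
position: [622.6, -27.7, 49.1]
contact_force: [-0.8, -5.5, -1.7]
position: [622.7, -26.4, 49.2]
contact_force: [-1.1, -7.3, -2.1]
```

```bash
python3 -m handwheel '[[0,1,0,0],[0,0,0,0]]'|egrep 'pos|con'
python3 -m handwheel '[[0,1,0,0],[0,0,0,0]]'|egrep 'pos|con'
python3 -m handwheel '[[0,1,0,0],[0,0,0,0]]'|egrep 'pos|con'
```

```text
position: [622.7, -26.4, 49.2]
contact_force: [-1.6, -6.3, -1.7]
position: [622.7, -26.3, 49.2]
contact_force: [-2.2, -8.2, -2.5]
position: [622.7, -26.3, 49.2]
contact_force: [-1.2, -10.4, -2.0]
```

The stop is solid: no motion while the force climbs 6→10 N, about 12 mm after first touch. I'm backing off, lifting, and measuring the console.

```bash
python3 -m handwheel '[[0,-5,0,0],[0,-15,0,0],[0,-10,-10,0],[0,0,-40,0],[0,0,-45,0],[0,0,-45,0],[0,0,-40,0],[0,0,0,0]]' -1
python3 - <<'E'
from h import *
im=snap('top','t5.png',(150,180,290,280),5)
cam=im; sc=snap('scene','s5.png',(330,160,490,280),5)
for c,i in (("top",im),("scene",sc)):
  for n in ("clamp_tip","start_top","tote","holder1_c"): print(c,n,[(np.round(d["location"]).tolist(),round(d["p"],2),np.round(proj(i,d["location"])).tolist()) for d in r.find_in(c,n)])
def cen(i,lo,hi,box,s=110):
    H,S,V=cv2.split(cv2.cvtColor(i["pixels"],cv2.COLOR_RGB2HSV)); m=(((H>=lo)&(H<=hi))&(S>s)&(V>70)).astype(np.uint8)
    x0,y0,x1,y1=box; ys,xs=np.nonzero(m[y0:y1,x0:x1]); return xs.mean()+x0,ys.mean()+y0,len(xs)
def tri(a,b):
    A=[]
    for i,(u,v,_) in ((im,a),(sc,b)):
        P=np.array(i["camera_matrix"])@np.array(i["camera_from_world"])[:3]; A+= [u*P[2]-P[0],v*P[2]-P[1]]
    X=np.linalg.svd(np.array(A))[2][-1]; return X[:3]/X[3]
bt=cen(im,0,6,(190,222,215,240),150); bs=cen(sc,0,6,(420,200,445,225),150); print("ball",bt,bs,tri(bt,bs))
gt=cen(im,45,75,(170,210,200,240),150); gs=cen(sc,45,75,(440,222,475,248),150); print("btn",gt,gs,tri(gt,gs))
go(375,301,190,90)
E
```

```text
t: 39.35
position: [624.8, -54.3, 236.6]
tool_rot: [0.065, 3.13, 0.002]
contact_force: [0.8, -0.4, -0.7]
finger_gap: 0.1
grasp_force: 0.0
top clamp_tip []
top start_top []
top tote [([681.0, 117.0, 36.0], 0.74, [276.0, 152.0])]
top holder1_c []
scene clamp_tip [([431.0, 302.0, 110.0], 0.63, [432.0, 214.0]), ([667.0, 143.0, 48.0], 0.38, [342.0, 263.0])]
scene start_top []
scene tote [([636.0, 12.0, 32.0], 0.75, [306.0, 240.0])]
scene holder1_c [([448.0, 380.0, 88.0], 0.31, [456.0, 234.0])]
ball (np.float64(201.9607843137255), np.float64(232.01960784313727), 51) (np.float64(433.17241379310343), np.float64(212.31034482758622), 58) [421.35592503 302.23636195 110.49725496]<stdin>:8: RuntimeWarning: Mean of empty slice.
  ret = ret.dtype.type(ret / rcount)
Traceback (most recent call last):
numpy.linalg.LinAlgError: SVD did not converge
```

View pics/t5.png

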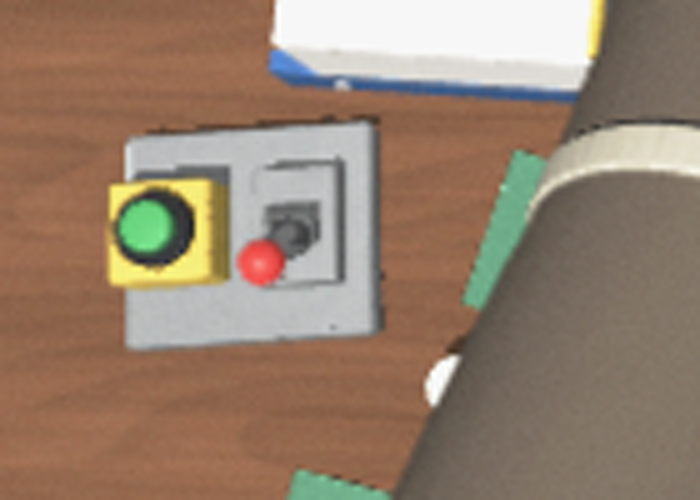

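View pics/s5.png

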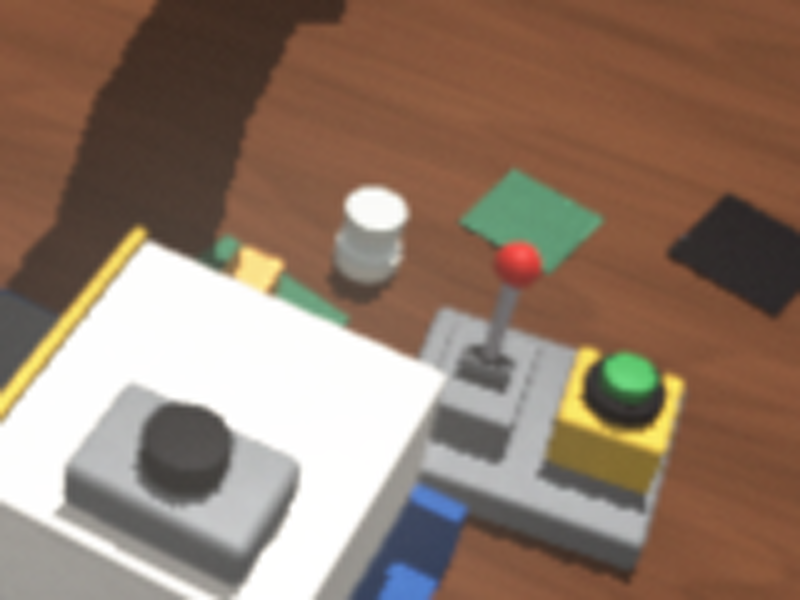

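The top crop shows the red ball at (261,262) and the green button at (144,225). The scene crop shows them at (517,264) and (631,373). Lever still at 0, and the console is turned about 4°.

```bash
python3 - <<'E'
from h import *
s=r.get_image("scene");t=r.get_image("top")
A=[]
for i,(u,v) in ((t,(178.8,225.0)),(s,(456.2,234.6))):
    P=np.array(i["camera_matrix"])@np.array(i["camera_from_world"])[:3]; A+= [u*P[2]-P[0],v*P[2]-P[1]]
X=np.linalg.svd(np.array(A))[2][-1]; print("btn",X[:3]/X[3])
go(375,301,190,90)
E
```

```text
btn [442.41834666 380.74025461  82.20712258]
pos [621.6 -52.9 228.7] ang 87.7 gap -0.0 grip 0.0 F [-0.5 -1.2 -0.8] t 39.95
shift before turn [260.7 343.6  38.9] yaw -2.3224659191002246 shift after turn [246.5 353.9  38.9]
```

```bash
python3 -m handwheel '[[0,0,0,-2.3],[28,40,0,0],[28,40,0,0],[28,40,0,0],[28,40,0,0],[28,40,0,0],[28,40,0,0],[28,40,0,0]]'
python3 -m handwheel '[[28,40,0,0],[22,34,0,0],[0,0,20,0],[0,0,20,0],[0,0,0,0],[0,0,0,0]]'
python3 -c "
from h import *
go(375,302,94,90)"
```

```text
t: 40.75
position: [424.5, 228.6, 229.4]
tool_rot: [0.001, 3.141, 0.001]
contact_force: [-0.2, 1.3, -0.0]
finger_gap: -0.1
grasp_force: 0.0
t: 41.35
position: [376.0, 301.0, 189.4]
tool_rot: [-0.001, -3.141, 0.001]
contact_force: [-0.0, 0.2, 0.4]
finger_gap: 0.2
grasp_force: 0.0
pos [376.  301.  189.4] ang 89.9 gap 0.2 grip 0.0 F [-0.   0.2  0.4] t 41.35
shift before turn [ 1.   1.1 95.4] yaw -0.05355518583769481 shift after turn [ 1.   1.1 95.4]
```

```bash
python3 -m handwheel '[[0,1,40,0],[0,0,35,0],[0,0,15,0],[0,0,5,0],[0,0,0,0]]'|egrep 'pos|con'
python3 -m handwheel '[[-6,0,0,0],[-6,0,0,0],[-6,0,0,0],[-6,0,0,0],[-6,0,0,0],[-6,0,0,0]]'|egrep 'pos|con'
python3 -m handwheel '[[-6,0,0,0],[-6,0,0,0],[-6,0,0,0],[-6,0,0,0],[-4,0,0,0],[0,0,0,0]]'|egrep 'pos|con'
```

```text
position: [376.4, 302.3, 94.7]
contact_force: [0.1, -0.3, -0.4]
position: [412.2, 302.3, 94.2]
contact_force: [-1.6, 0.8, 0.7]
position: [440.6, 302.0, 94.1]
contact_force: [-0.3, -0.4, 0.4]
```

```bash
python3 -m handwheel '[[-4,0,0,0],[-4,0,0,0],[-4,0,0,0],[0,0,0,0]]'|egrep 'pos|con'
python3 -m handwheel '[[-4,0,0,0],[-3,0,0,0],[0,0,0,0]]'|egrep 'pos|con'
python3 -m handwheel '[[-3,0,0,0],[0,0,0,0]]'|egrep 'pos|con'
python3 -m handwheel '[[-3,0,0,0],[0,0,0,0]]'|egrep 'pos|con'
```

```text
position: [452.5, 302.1, 94.2]
contact_force: [-0.4, 0.0, 0.3]
position: [459.2, 302.1, 94.2]
contact_force: [-0.1, 0.4, 0.0]
position: [459.8, 302.1, 93.9]
contact_force: [-7.6, -1.0, 4.8]
position: [460.0, 302.3, 93.4]
contact_force: [-14.7, -1.4, 6.3]
```

The lever is solid at its end. I'm backing off and going above the button.

```bash
python3 -m handwheel '[[6,0,0,0],[20,0,0,0],[20,0,-20,0],[0,0,-40,0],[0,0,0,0],[0,0,0,0]]'|egrep 'pos|con'
python3 - <<'E'
from h import *
im=snap('scene','s6.png',(280,160,490,290),3.8)
print([(np.round(d["location"]).tolist(),round(d["p"],2)) for d in r.find_in("scene","clamp_tip")])
go(445,380,100,90)
E
```

```text
position: [419.8, 302.8, 155.3]
contact_force: [-1.0, 0.2, 0.0]
[([405.0, 168.0, 5.0], 0.61)]
pos [418.8 302.  153.7] ang 90.0 gap -0.0 grip 0.0 F [-0.3 -0.7 -0.1] t 44.85
shift before turn [-26.1  78.   53.7] yaw -0.03249131525578264 shift after turn [-26.2  78.   53.7]
```

View pics/s6.png

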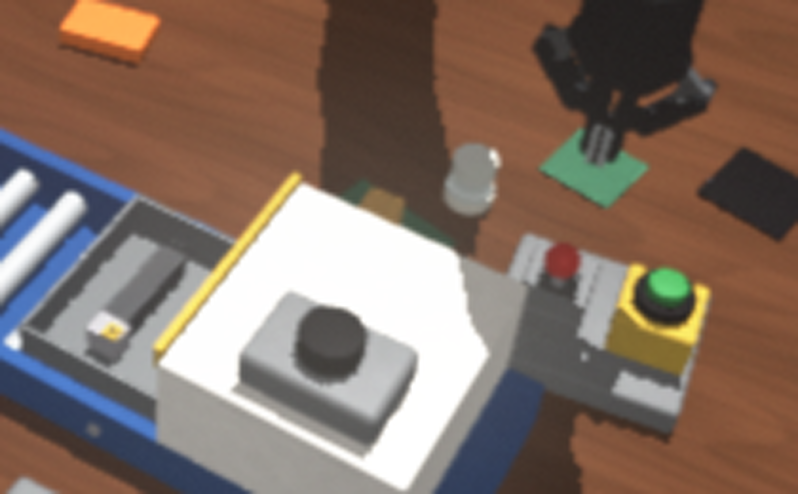

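The lever is over, with the ball at (562,262) leaning towards the camera. The tote is in the bay, and the block is still on the pad. Now the button.

```bash
python3 -m handwheel '[[-13,39,0,0],[-13,39,0,0],[0,0,0,0],[0,0,30,0],[0,0,20,0],[0,0,0,0]]'|egrep 'pos|con'
python3 -m handwheel '[[0,0,6,0],[0,0,5,0],[0,0,0,0]]'|egrep 'pos|con'
python3 -m handwheel '[[0,0,3,0],[0,0,0,0]]'|egrep 'pos|con'
python3 -m handwheel '[[0,0,3,0],[0,0,0,0]]'|egrep 'pos|con'
```

```text
position: [443.0, 378.2, 100.3]
contact_force: [-0.1, -0.5, -0.3]
position: [444.9, 380.1, 93.2]
contact_force: [-0.3, -0.5, 0.3]
position: [444.9, 380.3, 90.4]
contact_force: [0.1, -0.4, 0.1]
position: [444.9, 380.4, 87.2]
contact_force: [-0.1, -0.5, 0.9]
```

```bash
python3 -m handwheel '[[0,0,2,0],[0,0,2,0],[0,0,0,0]]'|egrep 'pos|con'
python3 -m handwheel '[[0,0,2,0],[0,0,0,0]]'|egrep 'pos|con'
python3 -m handwheel '[[0,0,2,0],[0,0,0,0]]'|egrep 'pos|con'
python3 -m handwheel '[[0,0,2,0],[0,0,0,0]]'|egrep 'pos|con'
```

```text
position: [445.0, 380.4, 83.2]
contact_force: [-0.4, 0.8, 4.1]
position: [445.0, 380.4, 81.2]
contact_force: [-0.7, 0.1, 4.0]
position: [445.1, 380.5, 80.9]
contact_force: [-4.3, -3.6, 18.0]
position: [445.2, 380.6, 80.6]
contact_force: [-8.1, -6.7, 34.6]
```

```bash
python3 -m handwheel '[[0,0,-4,0],[0,0,-10,0],[0,0,-30,0],[0,0,-40,0],[0,0,-40,0],[0,0,0,0],[0,0,0,0],[0,0,0,0]]'|egrep 'pos|con'
python3 - <<'E'
from h import *
im=snap('scene','s7.png',(200,140,490,290),2.7)
print([(np.round(d["location"]).tolist(),round(d["p"],2)) for d in r.find_in("scene","tote")],r.sense()["contact_force"])
E
```

```text
position: [444.1, 379.7, 200.0]
contact_force: [-0.2, -0.3, -0.9]
[([634.0, 15.0, 34.0], 0.8)] [ 0.02732406  0.96974523 -0.35358202]
```

View pics/s7.png

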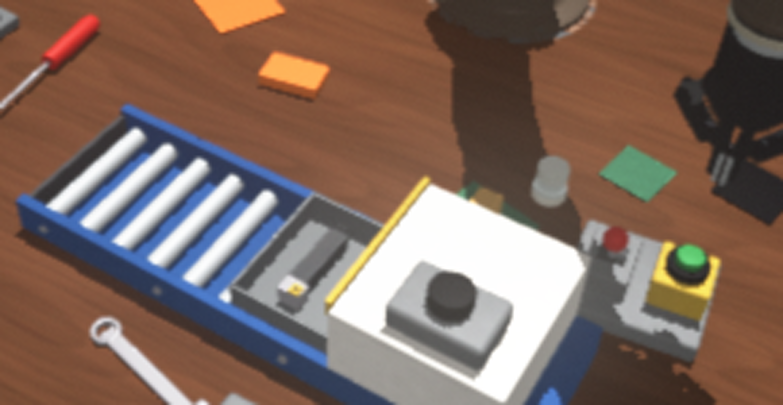

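The tote is in the bay with its rear wall near (235,285). The lever is over at (615,240), the button is up at (690,257), the block is on the pad at (487,200), and the bystanders are unmoved. I'm handing in.

```bash
python3 -c "
from workcell import r
print(r.finish_job())"
```

```text
the job is handed in; nothing more can be done
None
```

The job is handed in, though no verdict came back: the block is on the green pad, all four holders are flat in the tote, the tote is pushed home against its stop, the clamp lever is over, and the start button was pressed fully down and released.

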